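Build a level packing block from opposed wedges

ROBOT

A 7-joint arm with a two-finger parallel gripper is mounted at the origin on the work surface. World frame = base frame: x ahead of the robot, y to its left, z up, the work surface at z = 0. Lengths are in m, angles in rad, forces in N, time in s.
With the tool pointing down it reaches from about 0.35 to 0.9 m from the base axis. Payload 8.1 kg.
Tool frame: the origin (TCP) lies at the centre of the arm's flange, where the gripper is bolted on; the fingertips stand 178 mm ahead of it and the grasp point (between the pads) lies 159 mm ahead of it; z points along the fingers, y is the line along which they close (so a half turn about z gives the same grasp; the last joint's range is limited). The gripper opens to 92 mm and grips with 3 to 60 N. Pads are 19 mm wide; open, the fingers measure 130 mm over their backs; the gripper's body (75 mm by 190 mm) begins 47 mm behind the grasp point.
Start: joints at [1.178, 0.434, 0.025, 1.573, -0.012, 1.134, -0.075], TCP at [0.179, -0.599, 0.405] pointing down, gripper open.
Joint ranges: [-2.62, 2.62], [-0.44, 2.09], [-1.27, 1.32], [0.08, 2.57], [-1.32, 4.46], [0.12, 2], [-2.74, 2.74]. Speed limits (rad/s): [2.22, 2.22, 3.01, 3.01, 3.14, 3.14, 3.14].

INTERFACE

Orientations are given as a rotation vector (axis times angle).
In Python, from cell import arm gives the robot as it stands. The module is installed in compiled form; this text tells all that it offers.
- The arm moves only by the shell command python3 -m inch 'ROWS' [FORCE]. ROWS is text: rows parted by semicolons, each of 5 numbers parted by spaces: the shift along the tool's x, y, z in m, then the turn about the tool's z in rad, then the finger opening in m, from 0 to 0.0918. In form: x y z roll fingers; .... A call has 1 to 5 rows; each row is the pose to reach, as a shift and turn from the pose commanded when the call began, along the tool's axes at that moment; what a row does not reach only later rows make up. A row lasts 1/10 s, in which the tool goes at most 50 mm and 8.59 degrees, less where a joint would pass 70% of its speed; a pose out of reach is approached as far as the arm can. A call with a gripper value outside its range is refused whole. The fingers move at their own pace and stop on an object; FORCE is the grip in N (left out, the last holds). Time passes only in rows, so rows that repeat a pose let the fingers close. It gives the time, the measured TCP pose, the force, the opening and the grip force at its end, in the units of the state.
- arm.observe(): the state, without advancing time (a new reading comes with each control period).
- arm.get_image(name): name is "side" or "top"; returns the picture (400x640x3 uint8, red, green, blue); there is no depth.
- arm.get_calibration(name): a dict with "intrinsics" (3x3 intrinsics, pixels), "pose" (4x4, takes a point from camera to world coordinates). Camera axes: x right, y up, looking along -z (the intrinsics and any distortion apply to the point x, -y, -z); pixel columns grow to the right and rows downward; lengths in m; the calibration is good to about 2 mm. A picture is of the moment at which its call begins. get_calibration takes no time and is no camera call.
- arm.sign_off(): hands the job in; it is judged then, once.
Trained networks look in the newest picture that a camera, given by its name, has taken for a name from the list of things; names that differ only in an ending like _2 or _b are one class to them, and where a whole thing is asked for, a point or a joint stands for the part that bears it (a point fixed in the world has none). Each returns a list of dicts, best first, with "conf" (0 to 1); they miss things now and then, are a little off and sometimes report something else, mostly with a low value. They report only what shows in the picture. A call takes as long as a camera call. They do not tell look-alikes from the thing itself.
- arm.look_for(camera, query): "point" ([row, column] in pixels, amid what is visible of it).
- arm.silhouettes(camera, query): "region" (400x640 bool, what is visible of it) and "point" ([row, column] in pixels, amid what is visible of it).
- arm.place_of(camera, query): "point" ([row, column] in pixels: a listed point, or the origin of a listed thing).
The state is a dict: "clock": time; "joints": joint angles; "dq": joint speeds; "joint_efforts": joint torques, N m; "position": TCP position; "ee_rot": TCP orientation; "force": force on the tool from outside, world axes, zero at the start; "ft_torque": the same for the moment, N m; "width": opening from 0.0 (shut) to 1.0 (fully open); "gripper_force": force on a finger pad.
Only numpy, scipy, OpenCV 4.12 (cv2) and the standard library are available. Lean on these libraries where they do the work, as an engineer would, in place of code of your own. Each camera call takes 0.05 s, during which the arm holds its last target. There are 200 camera calls.

TASK

Build a level packing block for the bronze bowl from four wooden wedges: lay one from the sloping rack on the wedge that already lies on the dark board, lengthwise with its thick end over the other's thin end so that the two are flush and level on top; then lay the remaining two as a second such pair centred crosswise on the first, the upper again flush on the lower with thick end over thin end. Let the finished block stand free on the board, and leave the bowl, the bottle and the jar where they are.

Things in the scene. Friction and masses are not known exactly. Their poses are not given: they have to be found in the camera images.
- board: fixed square board, dark film-faced plywood with pale edges, 200 x 200 x 18 mm, lying on the bench. Origin: centre of its underside; z up, top face at 18 mm, x and y along its sides
- rack: fixed aluminium rack, 270 mm wide (y): a plate sloping at 40 deg, rising towards the rack's -x (the robot's side; low edge far). Origin: centre of its base on the bench, z up. The plate's upper face begins at x 65, z 22 mm and ends at x -61, z 128 mm; a lip 10 mm high runs along its low edge. It holds three wedges side by side, about 35 mm apart
- wedge_base: loose beech wedge lying on the board, any way round; 130 mm long, 50 wide (upright parallel sides), 40 thick at one end, 22 at the other; both broad faces slope 4 deg from the mid-plane. Origin: its centre; x along the mid-plane to the thick end, y across, z up. On a level surface x points 4 deg up. Two laid end for end: mid-planes parallel, origins 31 mm apart along z.
- wedge_1: loose beech wedge just like wedge_base (same size, origin and axes), 0.12 to 0.22 kg, any of the three may serve first. Lies on the rack's 40 deg slope, length up and down it, low end near the lip, about 85 mm from its neighbour, in any of the three places. z points up and away from the slope. Thick end up the slope.
- wedge_2: loose beech wedge just like wedge_base (same size, origin and axes), 0.12 to 0.22 kg, any of the three may serve first. Lies on the rack's 40 deg slope, length up and down it, low end near the lip, about 85 mm from its neighbour, in any of the three places. z points up and away from the slope. Thick end down the slope.
- wedge_3: loose beech wedge just like wedge_base (same size, origin and axes), 0.12 to 0.22 kg, any of the three may serve first. Lies on the rack's 40 deg slope, length up and down it, low end near the lip, about 85 mm from its neighbour, in any of the three places. z points up and away from the slope. Thick end up the slope.
- bowl: bystander, fragile: upturned green-brown bronze bowl with pale fills, 120 mm across, 70 mm high, on a plaster pad, loose. Origin: centre of its underside
- glue: bystander: white plastic bottle 40 mm across, 85 mm high, loose. Origin: centre of its underside
- jar: bystander: amber jar 50 mm across, 50 mm high, loose. Origin: centre of its underside
Mind the look-alikes: they are no part of the job. Leave any blue look-alike of the wedge_2 alone.

How it is judged:
By the outcome, as a careful person would: the job done as asked, in the order asked, and still so for the second after the job is handed in, with the robot touching nothing.
It also fails if it takes over 72 s, if anything falls off the work surface, if the arm or the gripper's body presses on something with over 40 N, if the wrist force passes 120 N, or if a joint passes its speed limit or range.

## Working session

There is one attempt and no reset: what is moved stays moved. The work goes in short steps, Python scripts to look and compute and a shell command to move; the robot and the scene stay as the last step left them, time stands still between calls to the robot, and variables do not carry over. Pictures are saved under pics/ and viewed, at most 10 in all, crops included, and the job is handed in when it is done.

```bash
mkdir -p pics; cat > look.py <<'E'
from cell import arm
import cv2,numpy as np
for n in("top","side"):
    im=arm.get_image(n); cv2.imwrite(f"pics/{n}0.png",im[:,:,::-1])
    c=arm.get_calibration(n); print(n,np.round(c["intrinsics"],1).tolist(),np.round(c["pose"],4).tolist(),[k for k in c])
    for q in("board","rack","wedge_base","wedge_2","bowl","glue","jar"):
        print(q,[(np.round(d["point"]).tolist(),round(d["conf"],2)) for d in arm.place_of(n,q)])
s=arm.observe();print({k:np.round(s[k],3).tolist() for k in("clock","position","ee_rot","joints","force","width")})
E
python3 look.py
```

```text
top [[495.4, 0.0, 314.7], [0.0, 495.4, 197.5], [0.0, 0.0, 1.0]] [[-0.0179, 0.9889, -0.1472, 0.3136], [-0.9998, -0.0168, 0.0083, 0.0259], [0.0057, 0.1473, 0.9891, 1.54], [0.0, 0.0, 0.0, 1.0]] ['intrinsics', 'pose']
board [([200.0, 431.0], 0.76)]
rack [([200.0, 324.0], 0.92)]
wedge_base [([195.0, 428.0], 0.91)]
wedge_2 [([170.0, 245.0], 0.94), ([190.0, 291.0], 0.93), ([140.0, 288.0], 0.9), ([262.0, 334.0], 0.8), ([187.0, 352.0], 0.7), ([188.0, 325.0], 0.57), ([259.0, 276.0], 0.55)]
bowl [([215.0, 203.0], 0.86)]
glue [([251.0, 214.0], 0.54)]
jar [([185.0, 189.0], 0.83), ([200.0, 431.0], 0.53)]
side [[415.0, 0.0, 317.7], [0.0, 415.0, 203.5], [0.0, 0.0, 1.0]] [[-0.7369, 0.5108, -0.4428, 0.1064], [-0.676, -0.5504, 0.4899, 0.5231], [0.0065, 0.6604, 0.7509, 0.8493], [0.0, 0.0, 0.0, 1.0]] ['intrinsics', 'pose']
board [([157.0, 411.0], 0.93)]
rack [([218.0, 335.0], 0.75)]
wedge_base [([151.0, 406.0], 0.83)]
wedge_2 [([178.0, 349.0], 0.98), ([252.0, 236.0], 0.96), ([217.0, 302.0], 0.76), ([303.0, 351.0], 0.75), ([253.0, 400.0], 0.74), ([195.0, 328.0], 0.62), ([198.0, 254.0], 0.57)]
bowl [([333.0, 237.0], 0.62)]
glue [([350.0, 282.0], 0.64)]
jar [([313.0, 195.0], 0.87)]
{'clock': 0.8, 'position': [0.179, -0.599, 0.405], 'ee_rot': [3.109, 0.453, -0.0], 'joints': [1.178, 0.434, 0.025, 1.573, -0.012, 1.134, -0.075], 'force': [1.118, 0.278, 0.251], 'width': 0.998}
```

View pics/top0.png

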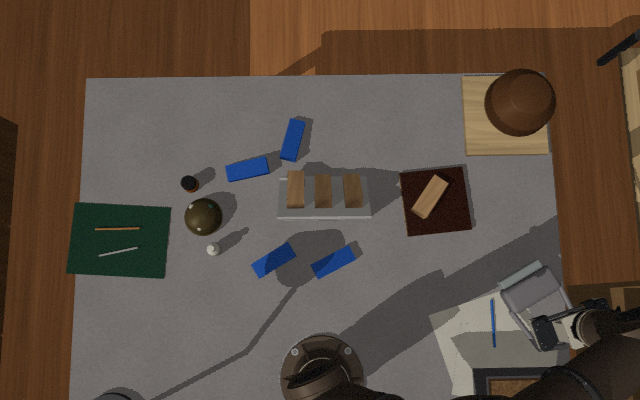

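View pics/side0.png

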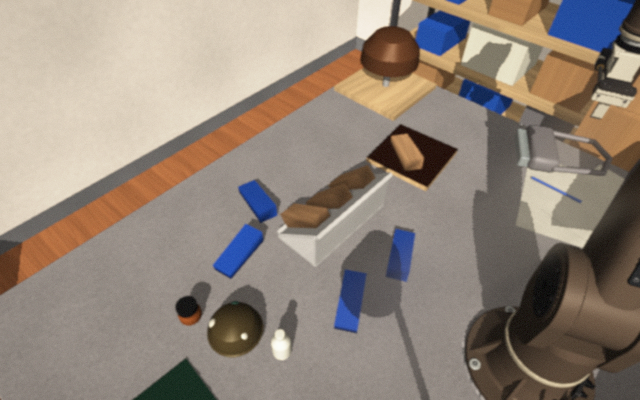

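The top view has the rack at (200,324). Its three beech wedges are at columns 296, 323 and 352. The dark board with wedge_base is at (195,430). The four blue blocks at (170,245), (140,288), (260,275) and (262,334) are look-alikes and stay put. I'll fit the wedge model to the silhouettes next.

```bash
cat > h.py <<'E'
from cell import arm
import cv2,numpy as np
from scipy.optimize import minimize
from scipy.spatial.transform import Rotation as R
CAL={n:arm.get_calibration(n) for n in("top","side")}
def proj(n,P):
    c=CAL[n];T=np.linalg.inv(c["pose"]);q=np.atleast_2d(P)@T[:3,:3].T+T[:3,3]
    q=q*[1,-1,-1];u=q@np.array(c["intrinsics"]).T;return u[:,:2]/u[:,2:]
W=np.array([[s*.065,w*.025,t*(.0155+s*.0045)] for s in(-1,1) for w in(-1,1) for t in(-1,1)])
def corners(p,yaw,pitch): # pitch: x axis up by pitch
    return R.from_euler("zy",[yaw,-pitch]).apply(W)+p
def hull(n,C,S=4):
    m=np.zeros((400*S,640*S),np.uint8)
    h=cv2.convexHull(((proj(n,C)+.5)*S).astype(np.float32))
    cv2.fillConvexPoly(m,np.round(h*16).astype(np.int32),1,shift=4);return m>0
def up(r,S=4): return cv2.resize(r.astype(np.float32),None,fx=S,fy=S,interpolation=cv2.INTER_LINEAR)>.5
def iou(a,b): return (a&b).sum()/max(1,(a|b).sum())
def fit(regs,fn,x0,step):
    regs={n:up(r) for n,r in regs.items()}
    f=lambda v:-np.mean([iou(hull(n,fn(v)),r) for n,r in regs.items()])
    x0=np.array(x0,float);sim=np.vstack([x0]+[x0+np.eye(len(x0))[i]*step[i] for i in range(len(x0))])
    o=minimize(f,x0,method="Nelder-Mead",options=dict(initial_simplex=sim,maxfev=150,xatol=2e-4,fatol=1e-4));return o.x,-o.fun
def ray(n,px,z):
    c=CAL[n];d=np.linalg.inv(c["intrinsics"])@[px[1],px[0],1];d=c["pose"][:3,:3]@(d*[1,-1,-1]);o=c["pose"][:3,3]
    return o+d*(z-o[2])/d[2]
def sil(n,q): return arm.silhouettes(n,q)
def near(L,n,P):
    u=proj(n,P)[0][::-1];L=[d for d in L if d["region"].any()]
    d=min(L,key=lambda d:np.hypot(*(np.array(d["point"])-u)));return d,np.hypot(*(np.array(d["point"])-u))
E
cat > m.py <<'E'
from h import *
S={n:{} for n in CAL}
for n in CAL:
    arm.get_image(n)
    for q in("wedge_base","wedge_2","board","rack"):
        S[n][q]=sil(n,q); print(n,q,[(np.round(d["point"]).astype(int).tolist(),round(d["conf"],2),int(d["region"].sum())) for d in S[n][q]])
import pickle;pickle.dump(S,open("S.pkl","wb"))
for n in CAL:
  print(n,[np.round(ray(n,arm.place_of(n,q)[0]["point"],z),3).tolist() for q,z in(("board",0),("rack",0),("wedge_base",.0365),("bowl",0),("jar",0),("glue",0))])
# board
sq=lambda v:np.array([R.from_euler("z",v[2]).apply([a*.1,b*.1,0])+[v[0],v[1],z] for a in(-1,1) for b in(-1,1) for z in(0,.018)])
def un(n,q,i=0): return S[n][q][i]["region"]
def board(n): 
    r=un(n,"board").astype(np.uint8); c,_=cv2.findContours(r,0,2); return cv2.drawContours(r.copy(),[cv2.convexHull(max(c,key=cv2.contourArea))],-1,1,-1)
b0=ray("top",S["top"]["board"][0]["point"],.018)
print("board",[np.round(x,4) for x in fit({n:board(n) for n in CAL},sq,[b0[0],b0[1],0.05],[.01,.01,.1])])
# base wedge
p0=ray("top",S["top"]["wedge_base"][0]["point"],.04)
for y in(-.55,-.55+np.pi):
    for cams in(["top","side"],["top"],["side"]):
        print("base",y,cams,[np.round(x,4) for x in fit({n:un(n,"wedge_base") for n in cams},lambda v:corners([v[0],v[1],.018+.0155],v[2],np.radians(4)),[p0[0],p0[1],y],[.01,.01,.2])])
E
python3 m.py
python3 - <<'E'
import cv2,numpy as np
t=cv2.imread("pics/top0.png");s=cv2.imread("pics/side0.png")
a=cv2.resize(t[160:240,270:475],(800,312),interpolation=cv2.INTER_CUBIC);b=cv2.resize(s[120:270,270:470],(384,288),interpolation=cv2.INTER_CUBIC);c=cv2.resize(s[160:240,275:385],(396,288),interpolation=cv2.INTER_CUBIC)
cv2.imwrite("pics/crop.png",np.vstack([a,np.hstack([b,np.zeros((288,20,3),np.uint8),c])]))
E
```

```text
top wedge_base [([196, 429], 0.59, 774)]
top wedge_2 [([263, 334], 0.98, 658), ([193, 324], 0.88, 622), ([170, 249], 0.76, 768), ([190, 350], 0.71, 599), ([144, 290], 0.7, 698), ([262, 274], 0.62, 724), ([188, 292], 0.57, 692)]
top board [([182, 187], 0.59, 223), ([191, 324], 0.3, 563)]
top rack [([208, 323], 0.58, 2263)]
side wedge_base [([152, 405], 0.97, 746)]
side wedge_2 [([181, 358], 0.97, 598), ([199, 259], 0.85, 933), ([217, 302], 0.83, 915), ([196, 332], 0.81, 688), ([252, 237], 0.71, 1299), ([301, 348], 0.59, 1394), ([345, 279], 0.51, 480), ([154, 407], 0.32, 701)]
side board [([153, 424], 0.84, 2514)]
side rack [([225, 335], 0.7, 3670), ([154, 421], 0.28, 2645)]
top [[0.531, -0.355, 0.0], [0.527, -0.014, 0.0], [0.532, -0.331, 0.036], [0.493, 0.361, 0.0], [0.581, 0.414, 0.0], [0.376, 0.325, 0.0]]
side [[0.529, -0.373, 0.0], [0.539, -0.015, 0.0], [0.531, -0.327, 0.036], [0.49, 0.358, 0.0], [0.591, 0.395, 0.0], [0.385, 0.325, 0.0]]
board [array([ 0.6581,  0.3721, -0.314 ]), np.float64(0.028)]
base -0.55 ['top', 'side'] [array([ 0.5347, -0.3373, -0.5972]), np.float64(0.8984)]
base -0.55 ['top'] [array([ 0.5341, -0.3366, -0.6002]), np.float64(0.935)]
base -0.55 ['side'] [array([ 0.5353, -0.3383, -0.6136]), np.float64(0.8684)]
base 2.5915926535897933 ['top', 'side'] [array([ 0.536 , -0.3379,  2.5418]), np.float64(0.9152)]
base 2.5915926535897933 ['top'] [array([ 0.5359, -0.3379,  2.5456]), np.float64(0.9514)]
base 2.5915926535897933 ['side'] [array([ 0.5417, -0.3425,  2.5639]), np.float64(0.892)]
```

View pics/crop.png

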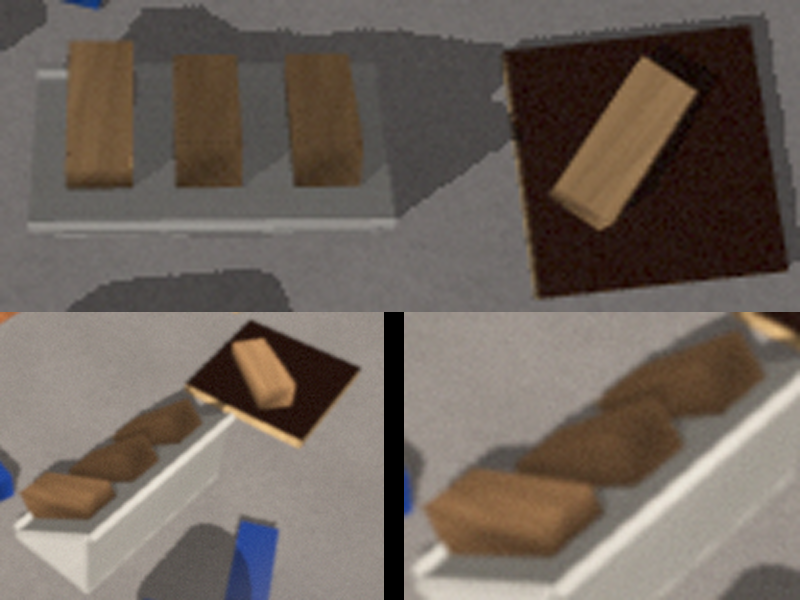

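The crop shows wedge_base's thick end at the lower left, towards the robot, which agrees with the fit (yaw 2.54). The leftmost rack wedge (188,292) is lighter and shaped differently, so it is probably wedge_2. I'll fit all three rack wedges, plus the board.

```bash
cat > m2.py <<'E'
from h import *
import pickle;S=pickle.load(open("S.pkl","rb"))
tp=[(188,292),(193,324),(190,350)];sp=[(217,302),(196,332),(181,358)]
g=lambda n,q:min(S[n]["wedge_2"],key=lambda d:np.hypot(*(np.array(d["point"])-q)))["region"]
for t,s in zip(tp,sp):
    p0=ray("top",t,.1)
    for name,y,pi in(("up",np.pi,44),("down",0,-36)):
        o=fit({"top":g("top",t),"side":g("side",s)},lambda v:corners(v[:3],v[3],np.radians(pi)),[p0[0],p0[1],.095,y],[.01,.01,.01,.1])
        print(t,name,np.round(o[0],4),round(o[1],3))
E
python3 m2.py
python3 - <<'E'
import sys;sys.path.insert(0,".")
from h import *
im=cv2.imread("pics/top0.png")
m=((im.max(2)<60)).astype(np.uint8);m[:, :395]=0;m[:,475:]=0;m[:160]=0;m[242:]=0
k,l,st,_=cv2.connectedComponentsWithStats(m);i=1+st[1:,4].argmax();c,_=cv2.findContours((l==i).astype(np.uint8),0,2)
b=cv2.boxPoints(cv2.minAreaRect(c[0]));P=np.array([ray("top",q[::-1],.018) for q in b]);print(np.round(P,3).tolist(),P.mean(0).round(3))
E
```

```text
(188, 292) up [0.5608 0.0727 0.0681 3.1572] 0.618
(188, 292) down [ 0.5573  0.0725  0.0785 -0.015 ] 0.941
(193, 324) up [ 0.5422 -0.0107  0.0898  3.204 ] 0.538
(193, 324) down [ 0.5558 -0.0102  0.0807  0.0146] 0.766
(190, 350) up [ 0.5417 -0.0974  0.101   3.2784] 0.546
(190, 350) down [ 0.5529 -0.0981  0.0842 -0.0099] 0.753
[[0.615, -0.251, 0.018], [0.635, -0.46, 0.018], [0.435, -0.469, 0.018], [0.416, -0.264, 0.018]] [ 0.525 -0.361  0.018]
```

```bash
sed -i 's/"zy",\[yaw/"ZY",[yaw/' h.py; python3 m2.py; python3 - <<'E'
from h import *
import pickle;S=pickle.load(open("S.pkl","rb"))
for y in(-.6,-.6+np.pi):
    print("base",y,[np.round(x,4) for x in fit({n:S[n]["wedge_base"][0]["region"] for n in CAL},lambda v:corners([v[0],v[1],.0335],v[2],np.radians(4)),[.535,-.337,y],[.01,.01,.2])])
E
```

```text
(188, 292) up [0.5619 0.0729 0.0761 3.1765] 0.818
(188, 292) down [ 0.5575  0.0726  0.0782 -0.0084] 0.942
(193, 324) up [ 0.5587 -0.0099  0.0766  3.117 ] 0.885
(193, 324) down [ 0.5561 -0.011   0.0809 -0.0111] 0.766
(190, 350) up [ 0.5563 -0.0983  0.0784  3.122 ] 0.878
(190, 350) down [ 0.5528 -0.0981  0.0845 -0.0106] 0.753
base -0.6 [array([ 0.5347, -0.3373, -0.5956]), np.float64(0.8985)]
base 2.541592653589793 [array([ 0.5376, -0.3393,  2.5169]), np.float64(0.9434)]
```

Fits: wedge_2 is the left one (thick end down, IoU 0.94). The middle and right wedges have the thick end up. wedge_base is at (0.538,-0.339), yaw 2.52. wedge_2 goes first because it needs only a small turn to the base.

```bash
cat > d.py <<'E'
import sys;from h import *
# d.py x y z psi : remaining tool-frame shift and roll
s=arm.observe();Rm=R.from_rotvec(s["ee_rot"]).as_matrix();psi=np.arctan2(Rm[1,0],Rm[0,0])
print("t",round(s["clock"],2),"pos",np.round(s["position"],4),"psi",round(psi,4),"w",round(s["width"]*91.8,1),"gf",round(float(np.max(s["gripper_force"])),1),"F",np.round(s["force"],1),"j7",round(s["joints"][6],2),"zz",round(Rm[2,2],4))
if len(sys.argv)>4:
    t=np.array(list(map(float,sys.argv[1:5])));print("shift",np.round(Rm.T@(t[:3]-s["position"]),4),"roll",round((psi-t[3]+np.pi)%(2*np.pi)-np.pi,3))
E
python3 -m inch '0.14 -0.135 0 0 0.066;0.14 -0.135 0 0 0.066;0.14 -0.135 0 0 0.066;0.14 -0.135 0 0 0.066' >/dev/null
python3 -m inch '0.14 -0.135 0 0 0.066;0.14 -0.135 0 0 0.066;0.14 -0.135 0 0 0.066;0.14 -0.135 0 0 0.066'
python3 -m inch '0.14 -0.135 0 0 0.066;0.14 -0.135 0 0 0.066;0.14 -0.135 0 0 0.066;0.14 -0.135 0 0 0.066'>/dev/null
python3 -m inch '0.13 -0.132 0.02 0.3 0.066;0.13 -0.132 0.02 0.3 0.066;0.13 -0.132 0.02 0.3 0.066;0.13 -0.132 0.02 0.3 0.066;0.13 -0.132 0.02 0.3 0.066'
python3 d.py 0.5525 0.0726 0.256 -0.01
```

```text
clock: 2.7
position: [0.3706, -0.2579, 0.4051]
ee_rot: [3.108, 0.455, 0.001]
force: [0.3, -0.4, -0.5]
width: 0.718
gripper_force: 0.0
clock: 3.6
position: [0.5535, 0.08, 0.3842]
ee_rot: [-3.137, 0.003, -0.001]
force: [0.0, -0.2, -0.6]
width: 0.719
gripper_force: 0.0
t 3.6 pos [0.5535 0.08   0.3842] psi -0.0016 w 66.0 gf 0.0 F [ 0.  -0.2 -0.6] j7 -1.94 zz -1.0
shift [-0.0011  0.0079  0.1281] roll 0.008
```

```bash
python3 -m inch '-0.001 0.008 0 0.008 0.066;-0.001 0.008 0.04 0.008 0.066;-0.001 0.008 0.08 0.008 0.066;-0.001 0.008 0.11 0.008 0.066;-0.001 0.008 0.128 0.008 0.066' >/dev/null
python3 -m inch '0 0 0 0 0.066;0 0 0 0 0.04;0 0 0 0 0.04;0 0 0 0 0.04;0 0 0 0 0.04' 15; python3 d.py 0.5525 0.0726 0.256 -0.01
```

```text
clock: 4.6
position: [0.5516, 0.0646, 0.258]
ee_rot: [3.141, -0.029, 0.003]
force: [-0.9, -0.2, 5.4]
width: 0.55
gripper_force: 14.9
t 4.6 pos [0.5516 0.0646 0.258 ] psi -0.0185 w 50.5 gf 14.9 F [-0.9 -0.2  5.4] j7 -2.0 zz -1.0
shift [ 0.0008 -0.008   0.002 ] roll -0.009
```

```bash
python3 -m inch '0 0 -0.04 0 0.04;0 0 -0.08 0 0.04;0 0 -0.12 0 0.04;0 0 -0.12 0 0.04;0 0 -0.12 0 0.04'; python3 - <<'E'
from h import *
for n in CAL: cv2.imwrite(f"pics/l_{n}.png",arm.get_image(n)[100:300,200:520,::-1])
a=np.vstack([cv2.imread(f"pics/l_{n}.png") for n in CAL]);cv2.imwrite("pics/l.png",cv2.resize(a,(480,600)))
E
python3 d.py 0.46 -0.16 0.37 -0.63
```

```text
clock: 5.1
position: [0.5512, 0.0647, 0.3778]
ee_rot: [3.141, -0.029, 0.004]
force: [-0.4, -0.7, -2.7]
width: 0.547
gripper_force: 14.8
t 5.2 pos [0.5507 0.0645 0.3757] psi -0.0184 w 50.4 gf 14.8 F [ 0.   0.1 -1.6] j7 -1.94 zz -1.0
shift [-0.0865  0.2261  0.006 ] roll 0.612
```

View pics/l.png

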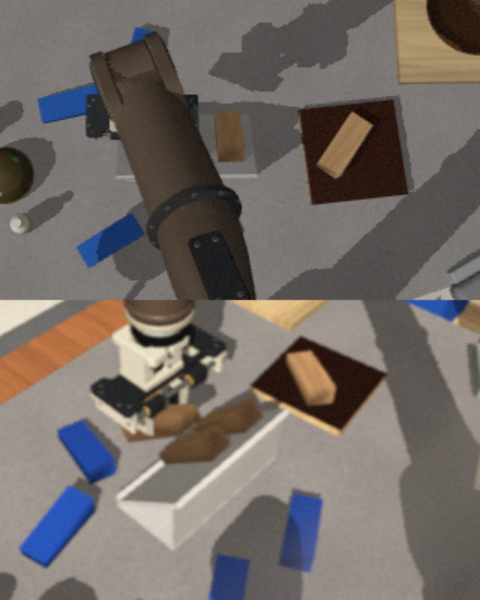

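wedge_2 is in the grip and lifted; the other two wedges haven't moved. I'll level it on the free bench at about (0.39,-0.19) with a light grip, then regrasp it there.

```bash
python3 -m inch '-0.078 0.128 0 0 0.04;-0.078 0.128 0 0 0.04;-0.078 0.128 0 0 0.04;-0.078 0.128 0 0 0.04' >/dev/null
python3 -m inch '-0.078 0.128 0 0 0.04;-0.078 0.128 0 0 0.04;-0.078 0.128 0 0 0.04;-0.078 0.128 0.04 0 0.04;-0.078 0.128 0.07 0 0.04' >/dev/null
python3 -m inch '0 0 0.03 0 0.04;0 0 0.05 0 0.04;0 0 0.05 0 0.04' 6
python3 -m inch '0 0 0.012 0 0.04;0 0 0.024 0 0.04;0 0 0.036 0 0.04;0 0 0.036 0 0.04'
python3 d.py
```

```text
clock: 6.4
position: [0.3891, -0.1877, 0.2537]
ee_rot: [-3.139, 0.028, 0.01]
force: [0.2, -1.1, -0.8]
width: 0.549
gripper_force: 5.9
clock: 6.8
position: [0.3903, -0.1881, 0.2202]
ee_rot: [-3.141, 0.028, 0.003]
force: [-0.4, -0.9, -0.9]
width: 0.546
gripper_force: 6.0
t 6.8 pos [ 0.3903 -0.1881  0.2202] psi -0.0181 w 50.1 gf 6.0 F [-0.4 -0.9 -0.9] j7 -1.41 zz -1.0
```

```bash
python3 -m inch '0 0 0.008 0 0.04;0 0 0.016 0 0.04;0 0 0.016 0 0.04'
python3 -m inch '0 0 0.008 0 0.04;0 0 0.016 0 0.04;0 0 0.016 0 0.04'; python3 - <<'E'
from h import *
cv2.imwrite("pics/b.png",cv2.resize(arm.get_image("side")[120:320,250:500,::-1],(750,600)))
E
```

```text
clock: 7.1
position: [0.3904, -0.1882, 0.2042]
ee_rot: [-3.141, 0.029, 0.001]
force: [-0.1, -0.6, -1.1]
width: 0.54
gripper_force: 6.0
clock: 7.4
position: [0.3904, -0.1883, 0.1879]
ee_rot: [-3.141, 0.029, 0.001]
force: [-0.4, -0.3, -1.3]
width: 0.539
gripper_force: 6.0
```

View pics/b.png

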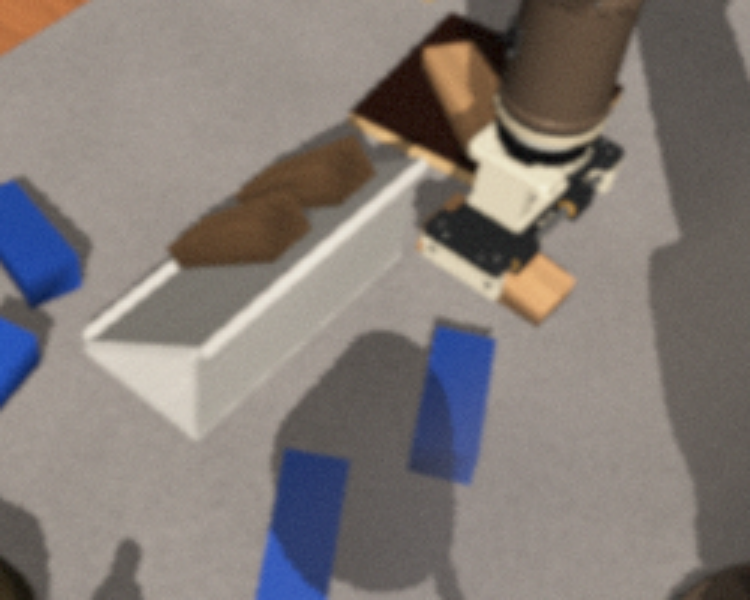

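```bash
python3 -m inch '0 0 0.003 0 0.04;0 0 0.003 0 0.07;0 0 0.003 0 0.07;0 0 0 0 0.07;0 0 -0.04 0 0.07' >/dev/null
python3 -m inch '0 0 -0.05 0 0.07;0 0 -0.1 0 0.07;0.04 0.05 -0.12 0 0.07;0.06 0.1 -0.12 0 0.07;0.08 0.14 -0.12 0 0.07' >/dev/null
cat > f.py <<'E'
from h import *
import sys
# f.py x y z yaw pitch_deg : fit pose of a wedge near the guess
g=list(map(float,sys.argv[1:6]));r={}
for n in CAL:
    im=arm.get_image(n)
    L=[d for q in("wedge_2","wedge_base") for d in sil(n,q)]
    d,e=near(L,n,g[:3]);A=hull(n,corners(g[:3],g[3],np.radians(g[4])),1).sum();print(n,"px off",round(e,1),"area",d["region"].sum(),"exp",A)
    if e<12 and d["region"].sum()>.5*A: r[n]=d["region"]
for c in [list(r)]+([[k] for k in r] if len(r)>1 else []):
    o=fit({n:r[n] for n in c},lambda v:corners([v[0],v[1],g[2]],v[2],np.radians(g[4])),[g[0],g[1],g[3]],[.008,.008,.1]);print(c,np.round(o[0],4),round(o[1],3))
E
python3 f.py 0.405 -0.188 0.0158 -0.02 -4; python3 f.py 0.405 -0.188 0.0158 -0.02 4; python3 d.py
```

```text
top px off 4.4 area 762 exp 816
side px off 1.4 area 1107 exp 1170
['top', 'side'] [ 0.4002 -0.1861 -0.0482] 0.935
['top'] [ 0.3978 -0.1862 -0.0422] 0.961
['side'] [ 0.4027 -0.1869 -0.1229] 0.956
top px off 3.0 area 772 exp 805
side px off 0.7 area 1056 exp 1192
['top', 'side'] [ 0.4003 -0.1859 -0.0281] 0.939
['top'] [ 0.3994 -0.1862 -0.0248] 0.968
['side'] [ 0.4022 -0.1856 -0.0115] 0.928
t 9.05 pos [ 0.4617 -0.316   0.3486] psi -0.0174 w 70.1 gf 0.0 F [-0.2  0.9 -0.3] j7 -1.16 zz -1.0
```

```bash
python3 -m inch '-0.063 -0.127 0 0 0.07;-0.063 -0.127 0 0 0.07;-0.063 -0.127 0.03 0 0.07;-0.063 -0.127 0.08 0 0.07;-0.063 -0.127 0.08 0 0.07' >/dev/null; python3 d.py 0.4005 -0.188 0.183 -0.018
```

```text
t 9.55 pos [ 0.3988 -0.1869  0.265 ] psi -0.0158 w 70.0 gf 0.0 F [-1.3 -0.7  0.8] j7 -1.39 zz -1.0
shift [0.0023 0.0013 0.082 ] roll 0.002
```

```bash
python3 -m inch '0.001 0 0.04 0 0.07;0.001 0 0.081 0 0.07;0.001 0 0.081 0 0.07;0.001 0 0.081 0 0.04;0.001 0 0.081 0 0.04' 20 >/dev/null
python3 -m inch '0 0 0 0 0.04;0 0 0 0 0.04;0 0 -0.02 0 0.04;0 0 -0.07 0 0.04;0 0 -0.11 0 0.04'; python3 d.py; python3 f.py 0.5376 -0.3393 0.0337 2.517 4; python3 d.py 0.5394 -0.3406 0.296 -0.625
```

```text
clock: 10.55
position: [0.4019, -0.1884, 0.3002]
ee_rot: [3.141, -0.028, 0.001]
force: [1.8, -0.3, -1.2]
width: 0.54
gripper_force: 20.0
t 10.55 pos [ 0.4019 -0.1884  0.3002] psi -0.018 w 49.6 gf 20.0 F [ 1.8 -0.3 -1.2] j7 -1.38 zz -1.0
top px off 2.2 area 604 exp 812
side px off 9.0 area 312 exp 816
['top'] [ 0.542  -0.3418  2.5023] 0.774
t 10.85 pos [ 0.4015 -0.1885  0.2971] psi -0.0184 w 50.1 gf 20.0 F [-0.5 -0.1 -1.8] j7 -1.38 zz -1.0
shift [0.1407 0.1496 0.001 ] roll 0.607
```

```bash
python3 -m inch '0.14 0.149 0 0.607 0.04;0.14 0.149 0 0.607 0.04;0.14 0.149 0 0.607 0.04;0.14 0.149 0 0.607 0.04;0.14 0.149 0 0.607 0.04'>/dev/null;python3 -m inch '0 0 0 0 0.04;0 0 0.03 0 0.04;0 0 0.03 0 0.04'; python3 d.py 0.5394 -0.3406 0.2317 -0.625
```

```text
clock: 11.65
position: [0.5372, -0.338, 0.2633]
ee_rot: [-2.988, 0.963, 0.013]
force: [-0.3, 0.9, -1.8]
width: 0.545
gripper_force: 20.0
t 11.65 pos [ 0.5372 -0.338   0.2633] psi -0.6232 w 50.1 gf 20.0 F [-0.3  0.9 -1.8] j7 -1.74 zz -1.0
shift [0.0036 0.0008 0.0316] roll 0.002
```

```bash
python3 -m inch '0.003 0.0005 0.01 0 0.04;0.003 0.0005 0.018 0 0.04;0.003 0.0005 0.024 0 0.04;0.003 0.0005 0.029 0 0.04;0.003 0.0005 0.029 0 0.04' 8; python3 -m inch '0 0 0.002 0 0.04;0 0 0.003 0 0.04;0 0 0.003 0 0.04' 5; python3 d.py 0.5394 -0.3406 0.2317 -0.625
```

```text
clock: 12.15
position: [0.5415, -0.3422, 0.2382]
ee_rot: [-2.989, 0.966, 0.0]
force: [-0.9, -0.0, -0.9]
width: 0.545
gripper_force: 8.0
clock: 12.45
position: [0.5417, -0.3424, 0.2362]
ee_rot: [2.989, -0.966, 0.002]
force: [0.2, 1.0, 4.1]
width: 0.546
gripper_force: 5.0
t 12.45 pos [ 0.5417 -0.3424  0.2362] psi -0.6253 w 50.1 gf 5.0 F [0.2 1.  4.1] j7 -1.74 zz -1.0
shift [-0.0029 -0.0001  0.0045] roll -0.0
```

```bash
python3 -m inch '-0.003 0 -0.003 0 0.04;-0.003 0 0.001 0 0.04;-0.003 0 0.004 0 0.04;-0.003 0 0.006 0 0.04;-0.003 0 0.006 0 0.04' 5;  python3 -m inch '0 0 0 0 0.04;0 0 0 0 0.07;0 0 0 0 0.07;0 0 -0.01 0 0.07;0 0 -0.05 0 0.07'
python3 -m inch '0 0 -0.05 0 0.07;0 0 -0.1 0 0.07;-0.07 -0.07 -0.1 0 0.07;-0.1 -0.1 -0.1 0 0.07;-0.13 -0.13 -0.1 0 0.07' >/dev/null; python3 -m inch '-0.1 -0.1 0 0 0.07;-0.1 -0.1 0 -0.1 0.07;-0.1 -0.1 0 -0.3 0.07;-0.1 -0.1 0 -0.4 0.07;-0.1 -0.1 0 -0.6 0.07' >/dev/null; python3 -m inch '0 0 0 0 0.07' >/dev/null; python3 d.py 0.55 -0.010 0.30 -0.018
python3 - <<'E'
from h import *
a=[cv2.resize(arm.get_image(n)[o:o+90,c:c+120,::-1],(400,300),interpolation=cv2.INTER_CUBIC) for n,o,c in(("top",155,375),("side",110,345))]
cv2.imwrite("pics/s1.png",np.hstack(a))
E
python3 f.py 0.5394 -0.3406 0.0644 -0.625 -4
```

```text
clock: 12.95
position: [0.5394, -0.3406, 0.2295]
ee_rot: [2.989, -0.966, 0.002]
force: [0.8, -0.2, 1.9]
width: 0.541
gripper_force: 5.0
clock: 13.45
position: [0.5375, -0.3396, 0.2764]
ee_rot: [-2.988, 0.966, 0.013]
force: [0.7, -0.3, 0.5]
width: 0.756
gripper_force: 0.0
t 14.55 pos [ 0.4924 -0.0525  0.38  ] psi -0.0722 w 70.0 gf 0.0 F [-0.1 -0.3 -0.6] j7 -1.72 zz -1.0
shift [ 0.0544 -0.0466  0.08  ] roll -0.054
top px off 3.0 area 768 exp 858
side px off 21.3 area 282 exp 828
['top'] [ 0.5342 -0.3352 -0.6174] 0.944
```

View pics/s1.png

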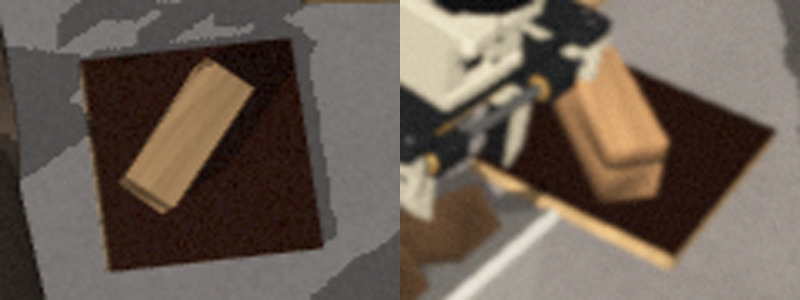

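```bash
python3 -m inch '-0.05 -0.18 0 0 0.07;-0.05 -0.18 0 0 0.07;-0.05 -0.18 0 0 0.07;-0.05 -0.18 0 0 0.07;-0.05 -0.18 0 0 0.07' >/dev/null; python3 f.py 0.537 -0.338 0.0644 -0.625 -4
python3 - <<'E'
from h import *
from itertools import product
# joint fit of the pair: union silhouette in both cameras
reg={}
im={n:arm.get_image(n).astype(int) for n in CAL}
for n in CAL:
    h=cv2.cvtColor(im[n].astype(np.uint8),cv2.COLOR_RGB2HSV); m=((h[...,0]<25)&(h[...,1]>60)&(h[...,2]>75)).astype(np.uint8)
    u=proj(n,[.538,-.339,.05])[0].astype(int);b=np.zeros_like(m);b[u[1]-32:u[1]+32,u[0]-32:u[0]+32]=1;m=m*b
    k,l,st,_=cv2.connectedComponentsWithStats(m);i=1+st[1:,4].argmax();reg[n]=l==i;print(n,st[i])
R4={n:up(r) for n,r in reg.items()}
def f(v): return -np.mean([iou(hull(n,corners([v[0],v[1],.0337],v[4],.0698))|hull(n,corners([v[2],v[3],.0645],v[4]-np.pi,-.0698)),R4[n]) for n in CAL])
x0=np.array([.5376,-.3393,.5376,-.339,2.517]);sim=np.vstack([x0]+[x0+np.eye(5)[i]*[.006,.006,.006,.006,.05][i] for i in range(5)])
o=minimize(f,x0,method="Nelder-Mead",options=dict(initial_simplex=sim,maxfev=300));v=o.x;print(v.round(4),o.fun)
d=v[2:4]-v[:2];c,s=np.cos(v[4]),np.sin(v[4]);print("upper rel: along",round(d@[c,s],4),"across",round(d@[-s,c],4),"(want -0.0022,0)")
cv2.imwrite("pics/s2.png",cv2.resize(im["side"][110:200,355:475,::-1].astype(np.uint8),(800,600),interpolation=cv2.INTER_CUBIC))
E
```

```text
top px off 0.9 area 779 exp 855
side px off 2.2 area 744 exp 833
['top', 'side'] [ 0.5363 -0.3363 -0.6279] 0.932
['top'] [ 0.535  -0.3359 -0.625 ] 0.952
['side'] [ 0.5401 -0.3394 -0.6429] 0.939
top [411 172  40  47 860]
side [ 390  124   36   47 1161]
[ 0.5367 -0.3398  0.5364 -0.3376  2.5299] -0.9484416265811586
upper rel: along 0.0015 across -0.0016 (want -0.0022,0)
```

View pics/s2.png

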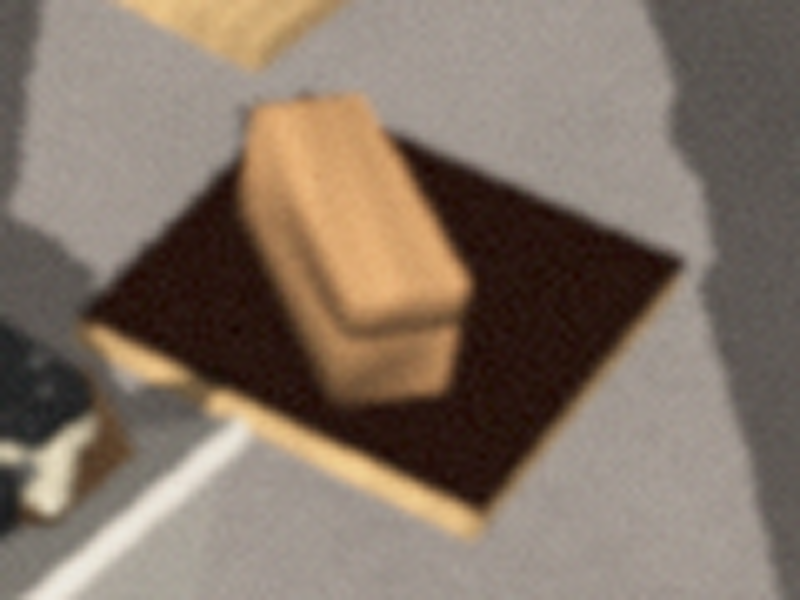

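The upper wedge sits about 4 mm too far towards the near end and 1.6 mm across. I'll square the pair with a grip over both wedges, then nudge the upper one lengthwise.

```bash
python3 d.py 0.537 -0.339 0.300 -0.617
```

```text
t 15.85 pos [0.4566 0.1294 0.3793] psi -0.0775 w 69.9 gf 0.0 F [-0.3  0.6  0.8] j7 -2.14 zz -1.0
shift [0.1164 0.4607 0.0795] roll 0.54
```

```bash
python3 -m inch '0.058 0.23 0 0 0.07;0.058 0.23 0 0 0.07;0.058 0.23 0 0 0.07;0.058 0.23 0 0 0.07;0.058 0.23 0 0 0.07' >/dev/null;python3 -m inch '0.058 0.23 0.03 0.54 0.07;0.058 0.23 0.06 0.54 0.07;0.058 0.23 0.08 0.54 0.07;0.058 0.23 0.08 0.54 0.07;0.058 0.23 0.08 0.54 0.07' >/dev/null; python3 -m inch '0 0 0 0 0.07;0 0 0 0 0.07' >/dev/null;  python3 d.py 0.537 -0.339 0.208 -0.617
```

```text
t 17.05 pos [ 0.5362 -0.3371  0.2989] psi -0.6187 w 69.9 gf 0.0 F [-0.2  0.5  0.2] j7 -1.72 zz -1.0
shift [0.002  0.001  0.0909] roll -0.002
```

```bash
python3 -m inch '0.001 0.001 0.05 0 0.07;0.001 0.001 0.091 0 0.07;0.001 0.001 0.091 0 0.07;0.001 0.001 0.091 0 0.07;0.001 0.001 0.091 0 0.04' 15 >/dev/null
python3 -m inch '0 0 0 0 0.04;0 0 0 0 0.04;0 0 0 0 0.04;0 0 0 0 0.06;0 0 0 0 0.06'; python3 -m inch '0 0 -0.024 0 0.06;0 0 -0.024 0 0.06;0 0 -0.024 0 0.04;0 0 -0.024 0 0.04;0 0 -0.024 0 0.04' 20;python3 d.py 0.537 -0.339 0.232 -0.617
```

```text
clock: 18.05
position: [0.5374, -0.3365, 0.2096]
ee_rot: [-2.994, 0.951, -0.001]
force: [-0.1, 0.2, 0.2]
width: 0.64
gripper_force: 0.0
clock: 18.55
position: [0.5371, -0.3365, 0.2327]
ee_rot: [-2.994, 0.951, 0.001]
force: [-1.1, -0.3, 1.8]
width: 0.544
gripper_force: 20.0
t 18.55 pos [ 0.5371 -0.3365  0.2327] psi -0.6152 w 50.0 gf 20.0 F [-1.1 -0.3  1.8] j7 -1.73 zz -1.0
shift [0.0013 0.0021 0.0007] roll 0.002
```

```bash
python3 -m inch '0 0 -0.004 0 0.04;0.004 0 -0.004 0 0.04;0.004 0 -0.004 0 0.04;0.004 0 -0.001 0 0.04;0.004 0 0 0 0.04' 20 ; python3 -m inch '0 0 0.002 0 0.04;0 0 0.002 0 0.04;0 0 0.002 0 0.06;0 0 0.002 0 0.06;0 0 -0.04 0 0.065' 5
python3 -m inch '0 0 -0.05 0 0.066;0 0 -0.1 0 0.066;-0.12 -0.12 -0.1 0 0.066;-0.12 -0.12 -0.1 0 0.066;-0.13 -0.13 -0.1 0 0.066' >/dev/null
python3 -m inch '-0.15 -0.15 0 0 0.066;-0.15 -0.15 0 0 0.066;-0.15 -0.15 0 0 0.066;-0.15 -0.15 0 0 0.066;-0.15 -0.15 0 -0.1 0.066' >/dev/null
python3 -m inch '0 -0.1 0 -0.5 0.066;0 -0.1 0 -0.5 0.066;0 -0.1 0 -0.5 0.066;0 -0.1 0 -0.5 0.066' >/dev/null
cat > pair.py <<'E'
from h import *
reg={}
im={n:arm.get_image(n) for n in CAL}
for n in CAL:
    h=cv2.cvtColor(im[n],cv2.COLOR_RGB2HSV); m=((h[...,0]<25)&(h[...,1]>60)&(h[...,2]>75)).astype(np.uint8)
    u=proj(n,[.538,-.339,.05])[0].astype(int);b=np.zeros_like(m);b[u[1]-32:u[1]+32,u[0]-32:u[0]+32]=1;m=m*b
    k,l,st,_=cv2.connectedComponentsWithStats(m);i=1+st[1:,4].argmax();reg[n]=l==i;print(n,st[i])
R4={n:up(r) for n,r in reg.items()}
def f(v): return -np.mean([iou(hull(n,corners([v[0],v[1],.0337],v[4],.0698))|hull(n,corners([v[2],v[3],.0645],v[4]-np.pi,-.0698)),R4[n]) for n in CAL])
x0=np.array([.5376,-.3383,.5384,-.339,2.524]);sim=np.vstack([x0]+[x0+np.eye(5)[i]*[.006,.006,.006,.006,.05][i] for i in range(5)])
o=minimize(f,x0,method="Nelder-Mead",options=dict(initial_simplex=sim,maxfev=300));v=o.x;print(v.round(4),o.fun)
d=v[2:4]-v[:2];c,s=np.cos(v[4]),np.sin(v[4]);print("upper rel: along",round(d@[c,s],4),"across",round(d@[-s,c],4),"(want -0.0022,0)")
E
python3 pair.py; python3 d.py 0.5537 -0.0100 0.30 -0.020
```

```text
clock: 19.05
position: [0.5404, -0.3388, 0.2325]
ee_rot: [-2.994, 0.951, 0.001]
force: [-0.3, 0.7, -1.5]
width: 0.543
gripper_force: 20.0
clock: 19.55
position: [0.5387, -0.3379, 0.2685]
ee_rot: [-2.993, 0.95, 0.015]
force: [-0.2, -0.4, 0.6]
width: 0.687
gripper_force: 0.0
top [410 171  41  47 901]
side [ 389  123   36   48 1188]
[ 0.5387 -0.3372  0.5407 -0.3384  2.5365] -0.9527366241387805
upper rel: along -0.0024 across -0.0001 (want -0.0022,0)
t 21.05 pos [0.5285 0.1052 0.373 ] psi -0.0141 w 66.0 gf 0.0 F [-0.1 -1.5  0.6] j7 -2.0 zz -1.0
shift [0.0268 0.1148 0.073 ] roll 0.006
```

The pair is now flush: along -2.4 mm against -2.2 wanted, across 0. Next is the middle rack wedge.

```bash
python3 -m inch '0.027 0.115 0 0.006 0.066;0.027 0.115 0 0.006 0.066;0.027 0.115 0 0.006 0.066;0.027 0.115 0.04 0.006 0.066;0.027 0.115 0.04 0.006 0.066' >/dev/null; python3 -m inch '0 0 0 0 0.066' > /dev/null; python3 d.py 0.5537 -0.010 0.256 -0.02
```

```text
t 21.65 pos [ 0.5534 -0.0102  0.3332] psi -0.022 w 65.8 gf 0.0 F [0.7 0.6 0.3] j7 -1.79 zz -1.0
shift [ 0.0005 -0.0002  0.0772] roll -0.002
```

```bash
python3 -m inch '0 0 0.04 0 0.066;0 0 0.077 0 0.066;0 0 0.077 0 0.066;0 0 0.077 0 0.04;0 0 0.077 0 0.04' 15 >/dev/null
python3 -m inch '0 0 0 0 0.04;0 0 0 0 0.04;0 0 -0.04 0 0.04;0 0 -0.08 0 0.04;0 0 -0.12 0 0.04'
python3 -m inch '-0.05 0.06 0 0 0.04;-0.08 0.1 0 0 0.04;-0.11 0.135 0 0 0.04;-0.14 0.165 0 0 0.04;-0.165 0.184 0 0 0.04' >/dev/null
python3 -m inch '0 0 0 0 0.04;0 0 0.04 0 0.04;0 0 0.08 0 0.04;0 0 0.12 0 0.04;0 0 0.12 0 0.04' >/dev/null; python3 d.py
python3 -m inch '0 0 0.012 0 0.04;0 0 0.024 0 0.04;0 0 0.036 0 0.04;0 0 0.048 0 0.04' 6
python3 -m inch '0 0 0.008 0 0.04;0 0 0.016 0 0.04;0 0 0.021 0 0.04;0 0 0.021 0 0.04' 6; python3 d.py
```

```text
clock: 22.65
position: [0.5535, -0.0103, 0.3787]
ee_rot: [-3.141, 0.033, -0.001]
force: [0.8, -0.3, -2.2]
width: 0.545
gripper_force: 14.9
t 23.65 pos [ 0.3836 -0.19    0.2534] psi -0.0208 w 50.4 gf 15.0 F [-1.5  0.4 -1.7] j7 -1.36 zz -1.0
clock: 24.05
position: [0.3861, -0.1911, 0.2101]
ee_rot: [3.14, -0.033, 0.004]
force: [0.1, -0.4, 0.4]
width: 0.547
gripper_force: 6.0
clock: 24.45
position: [0.3855, -0.191, 0.1875]
ee_rot: [3.141, -0.033, 0.002]
force: [0.3, 0.4, -1.5]
width: 0.548
gripper_force: 6.0
t 24.45 pos [ 0.3855 -0.191   0.1875] psi -0.0213 w 50.3 gf 6.0 F [ 0.3  0.4 -1.5] j7 -1.4 zz -1.0
```

```bash
python3 -m inch '0 0 0.003 0 0.04;0 0 0.003 0 0.04;0 0 0.003 0 0.07;0 0 0 0 0.07;0 0 -0.04 0 0.07' >/dev/null
python3 -m inch '0 0 -0.05 0 0.07;0 0 -0.1 0 0.07;0.04 0.05 -0.12 0 0.07;0.06 0.1 -0.12 0 0.07;0.08 0.14 -0.12 0 0.07' >/dev/null
python3 f.py 0.402 -0.191 0.0158 3.12 4;  python3 d.py 0.402 -0.191 0.265 -0.021
```

```text
top px off 5.3 area 726 exp 820
side px off 4.7 area 1139 exp 1181
['top', 'side'] [ 0.3945 -0.1888  3.1083] 0.942
['top'] [ 0.3938 -0.1884  3.1064] 0.936
['side'] [ 0.3955 -0.1892  3.1081] 0.96
t 25.75 pos [ 0.4554 -0.3184  0.3466] psi -0.0204 w 70.3 gf 0.0 F [-0.  -0.5  0.2] j7 -1.14 zz -1.0
shift [-0.0559 -0.1262  0.0818] roll 0.001
```

```bash
python3 -m inch '-0.069 -0.128 0 0 0.07;-0.069 -0.128 0 0 0.07;-0.069 -0.128 0.03 0 0.07;-0.069 -0.128 0.08 0 0.07;-0.069 -0.128 0.08 0 0.07' >/dev/null;python3 -m inch '0 0 0 0 0.07' >/dev/null; python3 d.py 0.3885 -0.190 0.183 -0.023
```

```text
t 26.35 pos [ 0.3893 -0.1896  0.2671] psi -0.0201 w 70.0 gf 0.0 F [ 0.3 -0.6  0.7] j7 -1.36 zz -1.0
shift [-0.0006  0.0004  0.0841] roll 0.003
```

```bash
python3 -m inch '0 0 0.04 0.001 0.07;0 0 0.084 0.001 0.07;0 0 0.084 0.001 0.07;0 0 0.084 0.001 0.04;0 0 0.084 0.001 0.04' 20 >/dev/null
python3 -m inch '0 0 0 0 0.04;0 0 0 0 0.04;0 0 -0.05 0 0.04;0 0 -0.1 0 0.04;0 0 -0.14 0 0.04'; python3 -m inch '0 0 0 -0.14 0.04;0 0 0 -0.28 0.04;0 0 0 -0.42 0.04;0 0 0 -0.49 0.04' > /dev/null
python3 -m inch '0 0 0 -0.14 0.04;0 0 0 -0.28 0.04;0 0 0 -0.42 0.04;0 0 0 -0.485 0.04;0 0 0 -0.485 0.04' > /dev/null; python3 d.py 0.5359 -0.3443 0.32 0.955
```

```text
clock: 27.35
position: [0.3892, -0.1898, 0.3263]
ee_rot: [3.141, -0.035, 0.003]
force: [2.6, -1.4, -1.9]
width: 0.539
gripper_force: 20.0
t 28.25 pos [ 0.3891 -0.19    0.3238] psi 0.9534 w 49.9 gf 20.0 F [ 0.3  1.1 -0.6] j7 -0.43 zz -1.0
shift [-0.0408  0.2091  0.0041] roll -0.002
```

```bash
python3 -m inch '-0.01 0.05 0 0 0.04;-0.02 0.1 0 0 0.04;-0.03 0.15 0 0 0.04;-0.038 0.19 0 0 0.04;-0.04 0.209 0 0 0.04' >/dev/null; python3 -m inch '0 0 0 0 0.04;0 0 0.03 -0.002 0.04;0 0 0.04 -0.002 0.04;0 0 0.04 -0.002 0.04;0 0 0.04 -0.002 0.04' >/dev/null; python3 d.py 0.5363 -0.3437 0.264 0.955
python3 - <<'E'
from h import *
cv2.imwrite("pics/s3.png",cv2.resize(arm.get_image("side")[80:200,330:490,::-1],(800,600),interpolation=cv2.INTER_CUBIC))
E
```

```text
t 29.25 pos [ 0.5365 -0.3434  0.2837] psi 0.9545 w 49.9 gf 20.0 F [ 0.8 -0.  -0.8] j7 -0.31 zz -1.0
shift [-0.0004 -0.      0.0197] roll -0.001
```

View pics/s3.png

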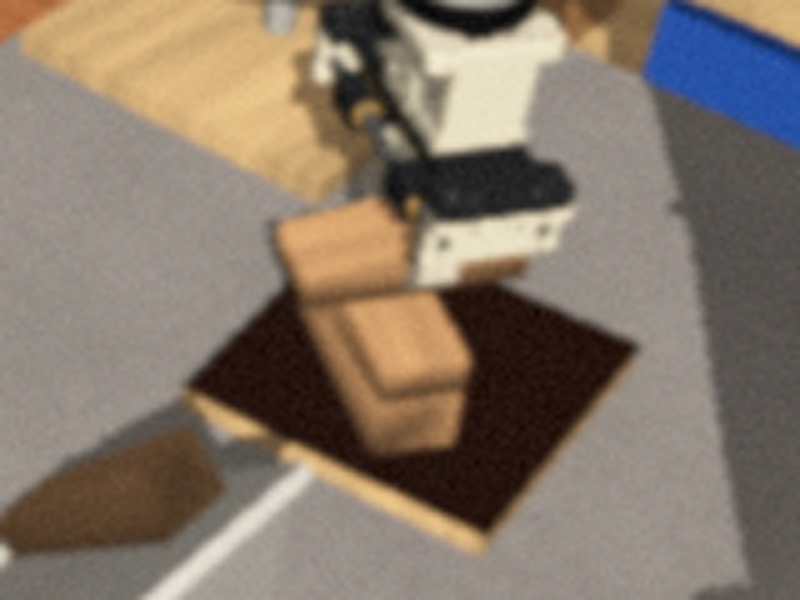

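The third wedge hangs crosswise above the block, roughly centred. I'll lower and release it.

```bash
python3 -m inch '0 0 0.008 0 0.04;0 0 0.014 0 0.04;0 0 0.018 0 0.04;0 0 0.02 0 0.04;0 0 0.02 0 0.04' 10; python3 -m inch '0 0 0.001 0 0.04;0 0 0.001 0 0.04;0 0 0.001 0 0.06;0 0 0.001 0 0.07;0 0 -0.02 0 0.07' 4
python3 -m inch '0 0 -0.05 0 0.07;0 0 -0.09 0 0.07;0.04 -0.05 -0.09 0 0.07;0.05 -0.1 -0.09 0 0.07;0.05 -0.15 -0.09 0 0.07' >/dev/null
python3 -m inch '0.03 -0.05 0 0 0.066;0.06 -0.1 0 0 0.066;0.09 -0.15 0 0 0.066;0.12 -0.18 0 0 0.066;0.15 -0.2 0 0 0.066' >/dev/null
python3 f.py 0.5394 -0.3394 0.0957 4.097 4; python3 d.py 0.551 -0.098 0.30 3.12
```

```text
clock: 29.8
position: [0.5366, -0.3436, 0.2632]
ee_rot: [-2.79, -1.443, 0.0]
force: [-1.4, 0.8, 4.7]
width: 0.544
gripper_force: 10.0
clock: 30.3
position: [0.5357, -0.3434, 0.2803]
ee_rot: [-2.787, -1.442, 0.004]
force: [0.2, 0.3, -0.2]
width: 0.742
gripper_force: 0.0
top px off 1.6 area 875 exp 923
side px off 23.3 area 139 exp 1027
['top'] [ 0.5389 -0.3383  4.1027] 0.965
t 31.6 pos [0.3772 0.0102 0.3728] psi 0.9538 w 65.8 gf 0.0 F [-0.6  0.3  0.5] j7 -0.86 zz -1.0
shift [0.0123 0.2043 0.0728] roll -2.166
```

```bash
python3 -m inch '0 0 0 -0.14 0.066;0 0 0 -0.28 0.066;0 0 0 -0.42 0.066;0 0 0 -0.56 0.066;0 0 0 -0.7 0.066' >/dev/null
python3 -m inch '0 0 0 -0.14 0.066;0 0 0 -0.28 0.066;0 0 0 -0.42 0.066;0 0 0 -0.56 0.066;0 0 0 -0.7 0.066' >/dev/null
python3 -m inch '0 0 0 -0.14 0.066;0 0 0 -0.28 0.066;0 0 0 -0.42 0.066;0 0 0 -0.56 0.066;0 0 0 -0.7 0.066' >/dev/null
python3 -m inch '0 0 0 -0.066 0.066;0 0 0 -0.066 0.066' >/dev/null; python3 d.py 0.551 -0.098 0.30 3.12; python3 f.py 0.5563 -0.0983 0.0784 3.122 44
```

```text
t 33.3 pos [0.3773 0.0095 0.3726] psi 3.1187 w 65.7 gf 0.0 F [-0.1 -0.8 -0.2] j7 1.25 zz -1.0
shift [-0.1762 -0.1035  0.0725] roll -0.001
top px off 2.5 area 601 exp 658
side px off 2.7 area 602 exp 792
['top', 'side'] [ 0.5569 -0.0983  3.1251] 0.845
['top'] [ 0.5555 -0.0983  3.1353] 0.936
['side'] [ 0.5584 -0.0986  3.1319] 0.767
```

```bash
python3 -m inch '-0.044 -0.025 0 0 0.07;-0.088 -0.05 0 0 0.07;-0.13 -0.075 0 0 0.07;-0.16 -0.095 0 0 0.07;-0.176 -0.1035 0 0 0.07' >/dev/null; python3 -m inch '0 0 0.04 0 0.07;0 0 0.04 0 0.07;0 0 0.04 0 0.07' > /dev/null; python3 d.py 0.551 -0.098 0.256 3.12
```

```text
t 34.4 pos [ 0.5504 -0.0959  0.3327] psi 3.1211 w 69.8 gf 0.0 F [-0.1 -1.3 -0.4] j7 1.3 zz -1.0
shift [-0.0008 -0.0021  0.0767] roll 0.001
```

```bash
python3 -m inch '0 -0.001 0.04 0 0.066;0 -0.001 0.077 0 0.066;0 -0.001 0.077 0 0.066;0 -0.001 0.077 0 0.04;0 -0.001 0.077 0 0.04' 15 >/dev/null
python3 -m inch '0 0 0 0 0.04;0 0 0 0 0.04;0 0 -0.04 0 0.04;0 0 -0.08 0 0.04;0 0 -0.12 0 0.04'
python3 -m inch '0.04 -0.03 0 0 0.04;0.08 -0.055 0 0 0.04;0.12 -0.075 0 0 0.04;0.15 -0.09 0 0 0.04;0.164 -0.096 0 0 0.04' >/dev/null
python3 -m inch '0 0 0 0 0.04;0 0 0.04 0 0.04;0 0 0.08 0 0.04;0 0 0.12 0 0.04;0 0 0.12 0 0.04' >/dev/null; python3 d.py
python3 -m inch '0 0 0.012 0 0.04;0 0 0.024 0 0.04;0 0 0.036 0 0.04;0 0 0.048 0 0.04' 6
python3 -m inch '0 0 0.008 0 0.04;0 0 0.016 0 0.04;0 0 0.021 0 0.04;0 0 0.023 0 0.04;0 0 0.023 0 0.04' 6; python3 d.py
```

```text
clock: 35.4
position: [0.5506, -0.0969, 0.3783]
ee_rot: [0.032, 3.141, 0.0]
force: [-0.3, -1.0, -1.9]
width: 0.542
gripper_force: 14.9
t 36.4 pos [ 0.3842 -0.1887  0.2529] psi 3.1224 w 49.9 gf 15.0 F [-0.9 -0.8 -1.6] j7 1.5 zz -1.0
clock: 36.8
position: [0.3852, -0.19, 0.2077]
ee_rot: [0.033, 3.14, -0.002]
force: [-1.0, -0.9, -0.6]
width: 0.546
gripper_force: 6.0
clock: 37.3
position: [0.3853, -0.1897, 0.1846]
ee_rot: [0.032, 3.141, -0.0]
force: [0.3, 0.1, -0.9]
width: 0.545
gripper_force: 6.0
t 37.3 pos [ 0.3853 -0.1897  0.1846] psi 3.121 w 50.0 gf 6.0 F [ 0.3  0.1 -0.9] j7 1.36 zz -1.0
```

```bash
python3 -m inch '0 0 0 0 0.07;0 0 0 0 0.07;0 0 0 0 0.07;0 0 -0.02 0 0.07;0 0 -0.05 0 0.07' >/dev/null
python3 -m inch '0 0 -0.05 0 0.07;0 0 -0.1 0 0.07;-0.04 -0.05 -0.12 0 0.07;-0.06 -0.1 -0.12 0 0.07;-0.08 -0.14 -0.12 0 0.07' >/dev/null
python3 f.py 0.395 -0.190 0.0158 3.12 4;  python3 d.py 0.395 -0.190 0.265 3.12
```

```text
top px off 3.3 area 695 exp 842
side px off 2.3 area 1137 exp 1174
['top', 'side'] [ 0.3973 -0.1884  3.1554] 0.926
['top'] [ 0.3965 -0.188   3.1731] 0.891
['side'] [ 0.3978 -0.1892  3.1326] 0.971
t 38.6 pos [ 0.4555 -0.3172  0.3542] psi 3.1219 w 69.8 gf 0.0 F [-0.4 -0.2  0.7] j7 1.77 zz -1.0
shift [0.063  0.1259 0.0894] roll 0.002
```

```bash
python3 -m inch '0.061 0.127 0 0 0.07;0.061 0.127 0 0 0.07;0.061 0.127 0.03 0 0.07;0.061 0.127 0.088 0 0.07;0.061 0.127 0.088 0 0.07' >/dev/null;python3 -m inch '0 0 0 0 0.07' >/dev/null; python3 d.py 0.397 -0.190 0.183 3.122
```

```text
t 39.2 pos [ 0.397  -0.1895  0.2661] psi 3.1223 w 69.8 gf 0.0 F [ 0.6 -0.6  0. ] j7 1.5 zz -1.0
shift [-0.0003 -0.0006  0.0831] roll 0.0
```

```bash
python3 -m inch '0 0 0.04 0 0.07;0 0 0.083 0 0.07;0 0 0.083 0 0.07;0 0 0.083 0 0.04;0 0 0.083 0 0.04' 20 >/dev/null
python3 -m inch '0 0 0 0 0.04;0 0 0 0 0.04;0 0 -0.05 0 0.04;0 0 -0.1 0 0.04;0 0 -0.15 0 0.04'; python3 -m inch '0 0 -0.05 0.14 0.04;0 0 -0.05 0.28 0.04;0 0 -0.05 0.42 0.04;0 0 -0.05 0.56 0.04;0 0 -0.05 0.7 0.04' > /dev/null
python3 -m inch '0 0 0 0.14 0.04;0 0 0 0.28 0.04;0 0 0 0.42 0.04;0 0 0 0.56 0.04;0 0 0 0.7 0.04' > /dev/null
python3 -m inch '0 0 0 0.14 0.04;0 0 0 0.28 0.04;0 0 0 0.42 0.04;0 0 0 0.56 0.04;0 0 0 0.7 0.04' > /dev/null
python3 -m inch '0 0 0 0.067 0.04;0 0 0 0.067 0.04' > /dev/null; python3 d.py 0.5406 -0.3370 0.36 0.955
```

```text
clock: 40.2
position: [0.397, -0.1896, 0.3361]
ee_rot: [-0.032, -3.141, -0.001]
force: [1.7, -2.8, -3.1]
width: 0.543
gripper_force: 20.0
t 41.9 pos [ 0.3971 -0.1897  0.3843] psi 0.9531 w 49.8 gf 20.0 F [ 0.3  1.1 -1.6] j7 -0.39 zz -1.0
shift [-0.037   0.2023  0.0245] roll -0.002
```

```bash
python3 -m inch '-0.01 0.05 0 0 0.04;-0.02 0.1 0 0 0.04;-0.03 0.15 0 0 0.04;-0.036 0.185 0 0 0.04;-0.037 0.202 0 0 0.04' >/dev/null; python3 -m inch '0 0 0 0 0.04;0 0 0.03 -0.002 0.04;0 0 0.06 -0.002 0.04;0 0 0.06 -0.002 0.04;0 0 0.06 -0.002 0.04' >/dev/null; python3 d.py 0.5406 -0.3370 0.294 0.955
python3 - <<'E'
from h import *
cv2.imwrite("pics/s4.png",cv2.resize(arm.get_image("side")[60:200,320:500,::-1],(770,600),interpolation=cv2.INTER_CUBIC))
E
```

```text
t 42.9 pos [ 0.5404 -0.3366  0.3243] psi 0.957 w 49.8 gf 20.0 F [ 0.4  0.1 -1.7] j7 -0.3 zz -1.0
shift [-0.0002  0.0004  0.0303] roll 0.002
```

View pics/s4.png

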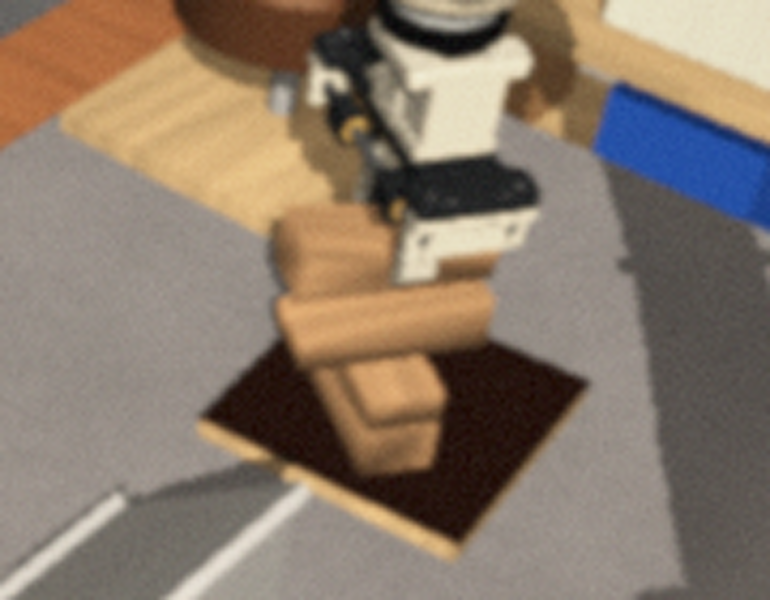

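The upper wedge is oriented correctly: thick end left, over the lower's thin end. But its underside is still level. Lowering it now would load the overhanging end first and could tip the lower wedge. I'll pre-tilt it 8° against the rack's fixed top edge with a light grip.

```bash
python3 -m inch '0 0 -0.04 0 0.04;0 -0.03 -0.05 0 0.04;0.03 -0.08 -0.05 0 0.04;0.06 -0.13 -0.05 0 0.04;0.09 -0.17 -0.05 0 0.04' >/dev/null
python3 -m inch '0.02 -0.03 0 -0.14 0.04;0.04 -0.06 0 -0.28 0.04;0.06 -0.09 0 -0.42 0.04;0.08 -0.11 0 -0.56 0.04;0.1 -0.12 0 -0.7 0.04' >/dev/null
python3 -m inch '0 0 0 -0.14 0.04;0 0 0 -0.28 0.04;0 0 0 -0.42 0.04;0 0 0 -0.56 0.04;0 0 0 -0.7 0.04' > /dev/null
python3 -m inch '0 0 0 -0.14 0.04;0 0 0 -0.28 0.04;0 0 0 -0.42 0.04;0 0 0 -0.56 0.04;0 0 0 -0.7 0.04' > /dev/null
python3 -m inch '0 0 0 -0.065 0.04;0 0 0 -0.065 0.04' > /dev/null; python3 d.py 0.423 -0.02 0.33 3.12
```

```text
t 45.15 pos [ 0.4194 -0.0299  0.3751] psi 3.122 w 49.8 gf 20.0 F [-0.  -0.1 -2.1] j7 1.26 zz -1.0
shift [-0.0033  0.0101  0.0451] roll 0.002
```

```bash
python3 -m inch '-0.003 0.01 0.03 0 0.04;-0.003 0.01 0.055 0 0.04;-0.003 0.01 0.055 0 0.04;-0.003 0.01 0.055 0 0.04' 8; python3 -m inch '0 0 0.005 0 0.04;0 0 0.01 0 0.04;0 0 0.01 0 0.04' 6; python3 -m inch '0 0 0.004 0 0.04;0 0 0.006 0 0.04;0 0 0.006 0 0.04' 6
python3 - <<'E'
from h import *
cv2.imwrite("pics/s5.png",cv2.resize(arm.get_image("side")[130:290,290:490,::-1],(750,600),interpolation=cv2.INTER_CUBIC))
E
```

```text
clock: 45.55
position: [0.4225, -0.02, 0.3195]
ee_rot: [0.034, 3.141, -0.001]
force: [0.1, 0.5, -1.4]
width: 0.542
gripper_force: 8.0
clock: 45.85
position: [0.4223, -0.0205, 0.3086]
ee_rot: [0.034, 3.141, -0.001]
force: [0.1, -0.3, -1.3]
width: 0.542
gripper_force: 6.0
clock: 46.15
position: [0.4222, -0.0203, 0.3022]
ee_rot: [-0.033, -3.141, -0.0]
force: [-0.7, -0.3, -1.2]
width: 0.548
gripper_force: 6.0
```

View pics/s5.png

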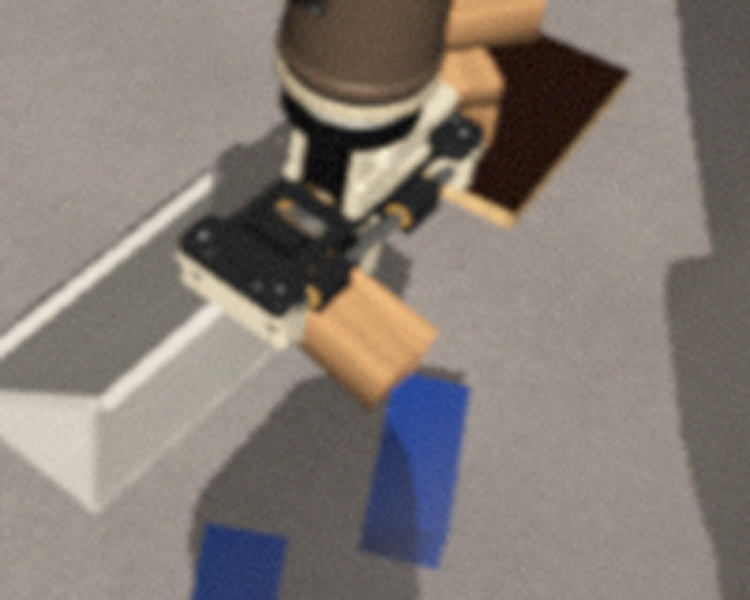

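The wedge's thick end now droops towards the robot, as intended. I'll firm the grip and take it back over the block.

```bash
python3 -m inch '0 0 0 0 0.04;0 0 -0.03 0 0.04;0 0 -0.08 0.14 0.04;0 0 -0.08 0.28 0.04;0 0 -0.08 0.42 0.04' 20 >/dev/null
python3 -m inch '0 0 0 0.14 0.04;0 0 0 0.28 0.04;0 0 0 0.42 0.04;0 0 0 0.56 0.04;0 0 0 0.7 0.04' > /dev/null
python3 -m inch '0 0 0 0.14 0.04;0 0 0 0.28 0.04;0 0 0 0.42 0.04;0 0 0 0.56 0.04;0 0 0 0.7 0.04' > /dev/null
python3 -m inch '0 0 0 0.14 0.04;0 0 0 0.28 0.04;0 0 0 0.345 0.04;0 0 0 0.345 0.04' > /dev/null; python3 d.py 0.5406 -0.3370 0.36 0.955; python3 f.py 0.5392 -0.3388 0.0957 4.1 4; python3 f.py 0.5392 -0.3388 0.0957 4.1 -4
```

```text
t 48.1 pos [ 0.4222 -0.0202  0.3825] psi 0.9551 w 49.6 gf 20.0 F [-1.  -0.8 -1.6] j7 -0.81 zz -1.0
shift [-0.1903  0.2796  0.0225] roll 0.0
top px off 1.8 area 876 exp 933
side px off 15.6 area 429 exp 1028
['top'] [ 0.5384 -0.3383  4.107 ] 0.946
top px off 2.1 area 932 exp 935
side px off 16.4 area 422 exp 1000
['top'] [ 0.5383 -0.3387  4.1386] 0.948
```

```bash
python3 -m inch '-0.03 0.045 0 0 0.04;-0.06 0.09 0 0 0.04;-0.09 0.13 0 0 0.04;-0.12 0.17 0 0 0.04;-0.14 0.21 0 0 0.04' >/dev/null; python3 -m inch '-0.025 0.04 0 0 0.04;-0.045 0.065 0 0 0.04;-0.05 0.07 0 0 0.04;-0.05 0.07 0.03 0 0.04;-0.05 0.07 0.058 0 0.04' >/dev/null; python3 -m inch '0 0 0 0 0.04;0 0 0 0 0.04' 15; python3 d.py 0.5404 -0.3370 0.294 0.955
```

```text
clock: 49.9
position: [0.5401, -0.3341, 0.3247]
ee_rot: [-2.788, -1.445, 0.001]
force: [-0.3, 0.6, -1.4]
width: 0.542
gripper_force: 15.0
t 49.9 pos [ 0.5401 -0.3341  0.3247] psi 0.9563 w 49.7 gf 15.0 F [-0.3  0.6 -1.4] j7 -0.32 zz -1.0
shift [-0.0022  0.0019  0.0307] roll 0.001
```

```bash
python3 -m inch '-0.002 0.002 0.01 0.001 0.04;-0.002 0.002 0.019 0.001 0.04;-0.002 0.002 0.023 0.001 0.04;-0.002 0.002 0.023 0.001 0.04' 15; python3 d.py 0.5404 -0.3370 0.294 0.955; python3 -m inch '0 0 0.002 0 0.04;0 0 0.004 0 0.04;0 0 0.004 0 0.04' 10;python3 d.py 0.5404 -0.3370 0.294 0.955
```

```text
clock: 50.3
position: [0.5406, -0.3372, 0.3011]
ee_rot: [-2.79, -1.443, 0.0]
force: [-0.9, -0.3, -1.3]
width: 0.544
gripper_force: 15.0
t 50.3 pos [ 0.5406 -0.3372  0.3011] psi 0.9549 w 50.0 gf 15.0 F [-0.9 -0.3 -1.3] j7 -0.32 zz -1.0
shift [ 0.0001 -0.0003  0.0071] roll -0.0
clock: 50.6
position: [0.5405, -0.3376, 0.2976]
ee_rot: [2.79, 1.443, -0.0]
force: [-1.1, -0.1, -1.2]
width: 0.544
gripper_force: 10.0
t 50.6 pos [ 0.5405 -0.3376  0.2976] psi 0.9545 w 49.9 gf 10.0 F [-1.1 -0.1 -1.2] j7 -0.33 zz -1.0
shift [ 0.0004 -0.0004  0.0036] roll -0.001
```

```bash
python3 -m inch '0 0 0.002 0 0.04;0 0 0.002 0 0.04' 6; python3 -m inch '0 0 0.0015 0 0.04;0 0 0.0015 0 0.04' 5;  python3 -m inch '0 0 0.0015 0 0.04;0 0 0.0015 0 0.04' 4
```

```text
clock: 50.8
position: [0.5404, -0.3378, 0.2958]
ee_rot: [2.79, 1.442, -0.0]
force: [-1.9, -1.3, 3.5]
width: 0.547
gripper_force: 6.0
clock: 51.0
position: [0.5405, -0.3378, 0.2944]
ee_rot: [2.79, 1.442, -0.0]
force: [-2.7, -0.9, 3.6]
width: 0.544
gripper_force: 5.0
clock: 51.2
position: [0.5407, -0.3375, 0.2928]
ee_rot: [2.79, 1.443, 0.0]
force: [-0.6, -0.3, 4.1]
width: 0.543
gripper_force: 4.0
```

```bash
python3 -m inch '0 0 0 0 0.055;0 0 0 0 0.07;0 0 0 0 0.07;0 0 -0.02 0 0.07;0 0 -0.05 0 0.07' >/dev/null
python3 -m inch '0 0 -0.05 0 0.07;0.02 -0.05 -0.06 0 0.07;0.04 -0.1 -0.06 0 0.07;0.06 -0.15 -0.06 0 0.07;0.08 -0.19 -0.06 0 0.07' >/dev/null
python3 -m inch '0.04 -0.04 0 0 0.07;0.08 -0.08 0 0 0.07;0.12 -0.12 0 0 0.07;0.15 -0.15 0 0 0.07;0.18 -0.18 0 0 0.07' >/dev/null
cat > all.py <<'E'
from h import *
im={n:arm.get_image(n) for n in CAL};R4={}
for n in CAL:
    h=cv2.cvtColor(im[n],cv2.COLOR_RGB2HSV); m=((h[...,0]<25)&(h[...,1]>60)&(h[...,2]>75)).astype(np.uint8)
    u=proj(n,[.538,-.339,.07])[0].astype(int);b=np.zeros_like(m);b[u[1]-38:u[1]+36,u[0]-38:u[0]+38]=1;m=m*b
    k,l,st,_=cv2.connectedComponentsWithStats(m);i=1+st[1:,4].argmax();R4[n]=up(l==i);print(n,st[i])
def hulls(n,v): return [hull(n,corners([v[0],v[1],.0337],2.527,.0698)),hull(n,corners([v[0]+.0018,v[1]-.0013,.0645],2.527-np.pi,-.0698)),hull(n,corners([v[2],v[3],.096],v[6],.0698)),hull(n,corners([v[4],v[5],.1268],v[6]-np.pi+v[7],-.0698))]
def f(v): return -np.mean([iou(np.any(hulls(n,v),0),R4[n]) for n in CAL])
x0=np.array([.5387,-.3375,.5392,-.339,.5405,-.337,4.1,0]);sim=np.vstack([x0]+[x0+np.eye(8)[i]*[.005]*1+0 if i<6 else x0+np.eye(8)[i]*.04 for i in range(8)])
o=minimize(f,x0,method="Nelder-Mead",options=dict(initial_simplex=sim,maxfev=500));v=o.x;print(v.round(4),round(f(x0),4),o.fun)
d=v[4:6]-v[2:4];c,s=np.cos(v[6]),np.sin(v[6]);print("upper rel: along",round(d@[c,s],4),"across",round(d@[-s,c],4),"(want -0.0022,0)")
print("pair2-pair1",((v[2:4]+v[4:6])/2-v[:2]-[.0009,-.0007]).round(4))
E
python3 all.py;python3 f.py 0.5405 -0.337 0.1268 0.957 -4;python3 d.py
```

```text
top [ 410  170   50   48 1500]
side [ 369  103   67   68 3126]
[ 5.3820e-01 -3.3630e-01  5.4010e-01 -3.3830e-01  5.4190e-01 -3.3490e-01
  4.0964e+00 -2.4000e-03] -0.7664 -0.7778133766739666
upper rel: along -0.0038 across -0.0005 (want -0.0022,0)
pair2-pair1 [0.0018 0.0003]
top px off 1.5 area 890 exp 966
side px off 7.4 area 581 exp 1069
['top', 'side'] [ 0.5415 -0.3336  0.9479] 0.767
['top'] [ 0.5413 -0.3336  0.9422] 0.96
['side'] [ 0.5391 -0.3423  1.0343] 0.58
t 53.1 pos [0.3933 0.0768 0.4023] psi 0.9522 w 70.3 gf 0.0 F [ 0.3  0.5 -0.6] j7 -1.03 zz -1.0
```

```bash
python3 -m inch '0 -0.05 -0.04 0 0.07;0 -0.1 -0.05 0 0.07;0 -0.15 -0.05 0 0.07;0 -0.18 -0.05 0 0.07;0 -0.2 -0.05 0 0.07' ; python3 all.py;python3 f.py 0.5405 -0.337 0.1268 0.957 -4
python3 - <<'E'
from h import *
h=cv2.cvtColor(arm.get_image("side"),cv2.COLOR_RGB2HSV);m=((h[...,0]<25)&(h[...,1]>60)&(h[...,2]>75))
for r in range(92,176,2): print("".join(".#"[int(x)] for x in m[r,365:445]))
E
```

```text
clock: 53.6
position: [0.2274, 0.1946, 0.4527]
ee_rot: [2.789, 1.444, 0.001]
force: [1.9, -0.3, 0.3]
width: 0.765
gripper_force: 0.0
top [ 410  170   50   48 1475]
side [ 410  103   35   74 1616]
[ 0.5371 -0.336   0.5398 -0.3399  0.5413 -0.334   4.0883  0.0086] -0.5656 -0.5799049261282029
upper rel: along -0.0056 across -0.0022 (want -0.0022,0)
pair2-pair1 [ 0.0025 -0.0002]
top px off 2.6 area 939 exp 966
side px off 14.2 area 447 exp 1069
['top'] [ 0.5418 -0.3331  0.9547] 0.965
#############################################.....######################........
############################################....######################..........
############################################....####################............
###########################################....####################.............
###########################################...###################...............
###########################################..###################................
###########################################..##################.................
###########################################.#####
[... 2085 characters left out ...]
..................#.################################
.#########.....................................#.###############################
..###########..................................#.###############################
.....###########..............................##################################
..........#########.............................################################
..............##########..................#....#################################
..................##########.................###################################
......................#########..............###################################
...........................#####.................###############################
```

```bash
python3 -m inch '-0.19 0.15 0 0 0.07;-0.19 0.15 0 0 0.07;-0.19 0.15 0 0 0.07;-0.19 0.15 0 0 0.07;-0.19 0.15 0 0 0.07' >/dev/null; python3 -m inch '-0.19 0.15 0 0 0.07;-0.19 0.15 0 0 0.07;-0.19 0.15 0 0 0.07;-0.19 0.15 0 0 0.07;-0.19 0.15 0 0 0.07'; python3 -m inch '-0.19 0.15 0 0 0.07;-0.19 0.15 0 0 0.07;-0.19 0.15 0 0 0.07;-0.19 0.15 0 0 0.07;-0.19 0.15 0 0 0.07'
sed -i 's/m=m\*b$/m=m*b\n    m=cv2.morphologyEx(m,cv2.MORPH_OPEN,np.ones((3,3),np.uint8))/' all.py; python3 all.py;python3 f.py 0.541 -0.335 0.1268 0.957 -4
python3 - <<'E'
from h import *
h=cv2.cvtColor(arm.get_image("side"),cv2.COLOR_RGB2HSV);m=((h[...,0]<25)&(h[...,1]>60)&(h[...,2]>75))
for r in range(92,176,2): print("".join(".#"[int(x)] for x in m[r,365:445]))
E
```

```text
clock: 55.05
position: [0.2544, -0.293, 0.4523]
ee_rot: [2.791, 1.44, -0.002]
force: [1.3, 0.0, 0.4]
width: 0.763
gripper_force: 0.0
clock: 55.55
position: [0.2671, -0.5347, 0.4516]
ee_rot: [-2.791, -1.442, 0.002]
force: [0.4, -0.2, -0.4]
width: 0.761
gripper_force: 0.0
top [ 411  170   48   48 1488]
side [ 369  103   67   68 2564]
[ 5.3810e-01 -3.3640e-01  5.3940e-01 -3.3970e-01  5.4240e-01 -3.3470e-01
  4.0956e+00 -2.7000e-03] -0.8557 -0.8690020162873784
upper rel: along -0.0057 across -0.0004 (want -0.0022,0)
pair2-pair1 [ 0.0019 -0.0001]
top px off 1.7 area 875 exp 966
side px off 15.7 area 326 exp 1065
['top'] [ 0.5412 -0.3346  0.9409] 0.942
##################################################################..............
###############################################################.................
#############################################################...................
##########################################################......................
########################################################........................
########################################
[... 2256 characters left out ...]
.....#########################......................
.#########........................########################......................
..############.....................#######################......................
......###########...................#####################.......................
..........##########.................####################......................#
..............############............##################.....................###
...................###########...........##.##.............................###..
.....................############.........................................##....
...........................###########..................................###.....
```

```bash
sed -i 's/^def hulls/DC={n:np.ones((1600,2560),bool) for n in CAL}\nz=np.zeros((1600,2560),np.uint8);cv2.fillPoly(z,[np.array([(340,60),(450,60),(440,92),(403,118),(396,119),(366,110)])*4],1);DC["side"]=z==0\ndef hulls/; s/iou(np.any(hulls(n,v),0),R4\[n\])/iou(np.any(hulls(n,v),0)\&DC[n],R4[n]\&DC[n])/' all.py; python3 all.py; python3 d.py 0.5395 -0.339 0.4 0.955
```

```text
top [ 411  170   48   48 1488]
side [ 369  103   67   67 2557]
[ 0.5386 -0.3369  0.5396 -0.3397  0.5421 -0.3347  4.101  -0.0068] -0.9447 -0.957305015265147
upper rel: along -0.0055 across -0.0008 (want -0.0022,0)
pair2-pair1 [0.0014 0.0004]
t 56.1 pos [ 0.2679 -0.531   0.453 ] psi 0.9556 w 70.3 gf 0.0 F [-1.1  0.2 -0.4] j7 0.54 zz -1.0
shift [0.3136 0.111  0.0531] roll 0.001
```

The fit is good (IoU 0.957). The second pair is centred to about 1.5 mm, but its upper wedge sits 3.3 mm too far towards its thick end. There is time for one gentle nudge.

```bash
python3 -m inch '0.05 0.018 0 0 0.07;0.1 0.035 0 0 0.07;0.145 0.051 0 0 0.07;0.19 0.067 0 0 0.07;0.235 0.083 0 0 0.07' >/dev/null; python3 -m inch '0.04 0.014 0.02 0 0.07;0.065 0.023 0.04 0 0.07;0.08 0.028 0.055 0 0.07;0.08 0.028 0.055 0 0.07;0.08 0.028 0.055 0 0.07' >/dev/null;  python3 -m inch '0 0 0 0 0.07' >/dev/null; python3 d.py 0.5407 -0.3375 0.294 0.9545
```

```text
t 57.2 pos [ 0.5388 -0.3408  0.3989] psi 0.9516 w 69.6 gf 0.0 F [-0.5 -0.4  0.5] j7 -0.02 zz -1.0
shift [ 0.0039 -0.0006  0.1049] roll -0.003
```

```bash
python3 -m inch '0.003 -0.001 0.04 -0.002 0.07;0.003 -0.001 0.08 -0.002 0.07;0.003 -0.001 0.104 -0.002 0.07;0.003 -0.001 0.104 -0.002 0.07;0.003 -0.001 0.104 -0.002 0.04' 15 >/dev/null; python3 -m inch '0 0 0 0 0.04;0 0 0 0 0.04;0 0 0 0 0.04' 20; python3 -m inch '0 0 -0.004 0 0.04;-0.0033 0 -0.004 0 0.04;-0.0033 0 -0.004 0 0.04;-0.0033 0 -0.001 0 0.04;-0.0033 0 0 0 0.04' 20; python3 d.py 0.5407 -0.3375 0.294 0.9545
```

```text
clock: 58.0
position: [0.5416, -0.3363, 0.2955]
ee_rot: [2.787, 1.445, 0.003]
force: [-2.0, 0.4, 8.2]
width: 0.541
gripper_force: 20.0
clock: 58.5
position: [0.5391, -0.3387, 0.2952]
ee_rot: [2.789, 1.445, 0.001]
force: [-8.1, 5.0, 26.0]
width: 0.54
gripper_force: 20.0
t 58.5 pos [ 0.5391 -0.3387  0.2952] psi 0.9563 w 49.6 gf 20.0 F [-8.1  5.  26. ] j7 0.01 zz -1.0
shift [0.0019 0.0006 0.0012] roll 0.002
```

```bash
python3 -m inch '0 0 -0.0015 0 0.04;0 0 -0.0015 0 0.04' 6; python3 d.py; python3 -m inch '0 0 0 0 0.055;0 0 0 0 0.07;0 0 -0.02 0 0.07;0 0 -0.05 0 0.07;0 0 -0.1 0 0.07' >/dev/null; python3 -m inch '-0.05 -0.02 0 0 0.07;-0.1 -0.035 0 0 0.07;-0.145 -0.051 0 0 0.07;-0.19 -0.067 0 0 0.07;-0.235 -0.083 0 0 0.07' >/dev/null;python3 -m inch '-0.05 -0.02 0 0 0.07;-0.09 -0.03 0 0 0.07;-0.09 -0.03 0 0 0.07' >/dev/null; python3 all.py; python3 d.py;python3 f.py 0.540 -0.337 0.1268 0.957 -4
```

```text
clock: 58.7
position: [0.5393, -0.3384, 0.295]
ee_rot: [2.789, 1.446, 0.0]
force: [-1.8, 0.6, 4.2]
width: 0.544
gripper_force: 6.0
t 58.7 pos [ 0.5393 -0.3384  0.295 ] psi 0.9568 w 50.0 gf 6.0 F [-1.8  0.6  4.2] j7 0.01 zz -1.0
top [ 411  171   49   47 1475]
side [ 369  103   68   67 2555]
[ 0.5383 -0.3365  0.5398 -0.3397  0.5401 -0.3369  4.0991  0.0062] -0.9538 -0.9574431322389021
upper rel: along -0.0025 across -0.0014 (want -0.0022,0)
pair2-pair1 [ 0.0007 -0.0012]
t 60.1 pos [ 0.2584 -0.5396  0.3948] psi 0.9536 w 70.0 gf 0.0 F [1.2 0.2 0.1] j7 0.57 zz -1.0
top px off 2.5 area 966 exp 976
side px off 1.3 area 1032 exp 1063
['top', 'side'] [ 0.5408 -0.3351  0.9548] 0.94
['top'] [ 0.5392 -0.3358  0.9594] 0.949
['side'] [ 0.5426 -0.336   0.9546] 0.96
```

The block now fits its target: along -2.5 mm against -2.2 wanted, across about 1 mm, centred to about 1.5 mm, with the robot clear of it. I'm handing it in.

```bash
python3 -c "
from cell import arm
print(arm.sign_off())"
```

```text
the job is handed in; nothing more can be done
None
```

I built the block and handed it in at about 60 s: two flush wedge pairs, the second crosswise on the first and centred to about 1.5 mm by camera fit, standing free on the board; the wrist force reached about 27 N while I nudged the top wedge, and I did not re-measure the bowl, bottle and jar, though the gripper never came down near them.

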